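Third hand at the dental bench: hold a plaster cast against the sprung fence

TASK

Pick up the tan plaster cast, stand it upright on the bed of the aluminium jig in front of the white fence, then slide it forward so that its flat heel presses flush and centred against the fence and the pointer stays in the green zone, never in the red. Do not drop the cast and leave everything else on the bench where it is. Finish while still holding the cast pressed steadily like that, with only the cast pushing the fence: the technician will tighten the clamps while you hold.

Things in the scene. Friction and masses are not known exactly. Their poses are not given: they have to be found in the camera images.
- cast: tan plaster dental cast with cream teeth, 110 to 225 g. Base 20 mm high, 50 mm wide (y), parallel flat sides from x = -13 to +31 mm; flat heel at x = +31, rounded front to x = -37 mm. Tooth arch inside the base outline, up to 33 mm high. Origin: at the underside on the centre line; x points to the heel, z up. Starts upright on the pad, heel within 50 degrees of straight away from the robot
- cast_heel (a point): centre of the tan cast's flat heel face, 31 mm along the cast's +x from its origin and 10 mm above its underside
- blue_cast: bystander: a pale blue plaster cast of the same shape, size and axes, standing on the same pad beside the tan one, 115 mm or more between centres; not to be disturbed
- pad: black rubber pad under the two casts, 140 x 260 x 6 mm, fixed; origin at the centre of its underside, its top 6 mm above the bench
- jig: fixed aluminium jig, plate 240 x 130 mm: x = -85 to +155, y = +-65 mm; its top, the bed, is 12 mm above the bench, free from x = -60 to +45. Origin: at bench level on the black centre line; +x is the pressing direction, away from the robot within 23 degrees. Clamp screws at x = -72, y = +-52, 32 mm high; scale wall at x = 41 to 91, y = 54 to 72, 48 mm high; blue block at x = 123 to 153, 48 mm high
- fence_face (a point): the fence: white upright plate on the jig, 84 mm wide (y), 12 mm thick, from 13 to 47 mm above the bench, with a black centre line and a black pointer reaching to +y over the scale, 51 mm above the bench. Slides on a spring along the jig's +x, cannot turn. At rest the face is at jig x = +45 mm. This point: centre of its front face, 30 mm above the bench; axes as the jig's
- fence (a joint): how far the fence is pushed back from rest along the jig's +x, 0 to 0.026 m; 0 at rest. Spring of 700 N/m, so the pressing force is about 0.7 N per mm. The pointer shows it on the scale: white below 9 mm, green 9 to 17 mm (about 6 to 12 N), yellow 17 to 21 mm, red from 21 mm.
- bur_stand: bystander: loose round white stand, 84 mm across, with upright metal burs, to 54 mm high
- palette: bystander: loose black tray with a white porcelain plate, 150 x 200 x 16 mm
- jar: bystander: loose amber jar with white cap, 48 mm across, 65 mm high
- brush: bystander: loose brush, 170 mm long, lying on the palette's rim nearest the robot

How it is judged (in metres and radians):
On the way:
1. the tan cast stands on the jig's bed in front of the fence, which is not yet pushed (z of cast in the frame of jig between 0.009 and 0.016 m and angle between cast's own z axis and vertical below 0.12 rad and x of cast_heel in the frame of fence_face between -0.09 and -0.002 m and value of joint fence below 0.003 m and y of cast_heel in the frame of fence_face between -0.045 and 0.045 m), for 0.04 s.
At the end, for the whole second after the job is handed in: Held through the last second: fence pushed 8.5 to 17.5 mm and still, by the cast alone (4.5 to 15 N); heel on the fence within 4 mm, centred within 12 mm, square within 5 degrees; cast upright on the bed within 3 mm; robot not touching the jig; bystanders within 30 mm and upright (value of joint fence between 0.0085 and 0.0175 m and velocity of joint fence between -0.01 and 0.01 m/s and contact force between cast and fence between 4.5 and 15 N and x of cast_heel in the frame of fence_face between -0.004 and 0.004 m and y of cast_heel in the frame of fence_face between -0.012 and 0.012 m and z of cast in the frame of jig between 0.009 and 0.016 m and angle between the x axis of cast and the x axis of fence_face, either way round below 0.09 rad and angle between cast's own z axis and vertical below 0.08 rad and linear speed of cast below 0.02 m/s and contact force between each of the fingers, the arm and jig below 0.5 N and distance of each of blue_cast, bur_stand, palette, jar, brush from where it was at the start of the episode below 0.03 m and angle between each of blue_cast, bur_stand, palette, jar's own z axis and vertical below 0.3 rad); the arm keeps its last pose, push and grip.
It fails at once if the fence is pushed into the red zone (21 mm or more) (value of joint fence above 0.0215 m).
It fails at once if the cast is dropped (falls free of the fingers) (linear speed of cast above 0.5 m/s and contact force between the fingers and cast below 0.1 N).
It fails at once if a bystander is shoved away or knocked over (distance of any of blue_cast, bur_stand, palette, jar, brush from where it was at the start of the episode above 0.04 m).
It also fails if it takes over 37 s, if anything falls off the work surface, if the arm or the gripper's body presses on something with over 40 N, if the wrist force passes 120 N, or if a joint passes its speed limit or range.

ROBOT

A 6-joint arm with a two-finger parallel gripper is mounted at the origin on the work surface. World frame = base frame: x ahead of the robot, y to its left, z up, the work surface at z = 0. Lengths are in mm, angles in rad, forces in N, time in s.
With the tool pointing down it reaches from about 400 to 925 mm from the base axis. Payload 12.5 kg.
Tool frame: the origin (TCP) lies midway between the tips of the shut fingers; the grasp point (between the pads) lies 19 mm behind it (env.pinch_z is the z of the grasp point in the tool frame, in mm); z points along the fingers, y is the line along which they close (so a half turn about z gives the same grasp; the last joint's range is limited). The gripper opens to 95 mm and grips with 3 to 60 N. Pads are 20 mm wide; open, the fingers measure 119 mm over their backs; the gripper's body (75 mm by 180 mm) begins 59 mm behind the grasp point.
Start: joints at [1.207, 0.491, 1.559, -0, 1.092, -0.106], TCP at [159.328, 604.369, 214.661] pointing down, gripper open.
Joint ranges: [-3.1, 3.1], [-0.84, 2.19], [0.05, 2.79], [-1.13, 4.28], [0.06, 2.93], [-2.69, 2.69]. Speed limits (rad/s): [2.22, 2.22, 2.79, 3.14, 3.14, 3.14].

INTERFACE

Orientations are given as [roll, pitch, yaw] about the fixed x, y, z axes, in that order (R = Rz(yaw) Ry(pitch) Rx(roll)).
In Python, from cell import env, eyes gives the robot as it stands.
- The arm moves only by the shell command python3 -m inch 'ROWS'. ROWS is JSON, a list of rows, each a list of 3 entries, a list of its own where there are three numbers: the shift along the tool's x, y, z in units of 60 mm (1.0 is 60 mm), then the turn about the tool's z in units of 5 degrees (1.0 is 5 degrees), then the closure, from -1 (fully open) to 1 (shut). In form: [[[tx, ty, tz], turn, claw], ...]. A call has exactly 10 rows; each row shifts and turns the commanded pose from where the row before left it, along the tool's axes as they then stand; what a row does not reach is not made up. A row lasts 1/8 s, in which the tool goes at most 62.5 mm and 10.7 degrees, less where a joint would pass 70% of its speed; a pose out of reach is approached as far as the arm can. A call is refused whole if a number of a shift passes 1 or a number of a turn 1, either way. A call with a gripper value outside its range is refused whole. The fingers move at their own pace and stop on an object; the grip force is fixed at half the most. Time passes only in rows, so rows that do not move let the fingers close, or fill a call up. It gives the time, the measured TCP pose, the force, the opening and the grip force at its end, in the units of the state.
- env.state(): the state, without advancing time (a new reading comes with each control period).
- eyes.read_camera(name): name is "side" or "top"; returns a dict with "pixels" (384x512x3 uint8, red, green, blue), "fx", "fy", "cx", "cy" (pixels), "extrinsics" (4x4, takes a point from world to camera coordinates). Camera axes: x right, y down, z forward; pixel columns grow to the right and rows downward; lengths in mm; the calibration is good to about 2 mm. A picture is of the moment at which its call begins. There is no depth.
- env.job_done(): hands the job in; it is judged then, once.
Trained networks look in a picture, given as the dict that the camera call returned (one of the last four; its "shot" number tells which), for a name from the list of things; names that differ only in an ending like _2 or _b are one class to them, and where a whole thing is asked for, a point or a joint stands for the part that bears it (a point fixed in the world has none). Each returns a list of dicts, best first, with "score" (0 to 1); they miss things now and then, are a little off and sometimes report something else, mostly with a low value. They report only what shows in the picture. A call takes as long as a camera call.
- eyes.boxes_of(name, picture): "centre" ([row, column] in pixels, amid what is visible of it).
- eyes.cut_out(name, picture): "mask" (384x512 bool, what is visible of it) and "centre" ([row, column] in pixels, amid what is visible of it).
- eyes.spot_point(name, picture): "centre" ([row, column] in pixels: a listed point, or the origin of a listed thing).
The state is a dict: "t": time; "joints": joint angles; "qvel": joint speeds; "tau": joint torques, N m; "eef_pos": TCP position; "tcp_rot": TCP orientation; "ft_force": force on the tool from outside, world axes, zero at the start; "moment": the same for the moment, N m; "opening": opening from 0.0 (shut) to 1.0 (fully open); "grip_force": force on a finger pad.
Only numpy, scipy, OpenCV 4.12 (cv2) and the standard library are available. Lean on these libraries where they do the work, as an engineer would, in place of code of your own. Each camera call takes 0.05 s, during which the arm holds its last target. There are 200 camera calls.

## Working session

There is one attempt and no reset: what is moved stays moved. The work goes in short steps, Python scripts to look and compute and a shell command to move; the robot and the scene stay as the last step left them, time stands still between calls to the robot, and variables do not carry over. Pictures are saved under pics/ and viewed, at most 10 in all, crops included, and the job is handed in when it is done.

```bash
ls; mkdir -p pics
cat > h.py <<'E'
import numpy as np, cv2
from cell import env, eyes
from scipy.spatial.transform import Rotation as R
def ray(p,rc):
    E=np.array(p["extrinsics"]);Rm=E[:3,:3];o=-Rm.T@E[:3,3]
    d=Rm.T@np.array([(rc[1]-p["cx"])/p["fx"],(rc[0]-p["cy"])/p["fy"],1]);return o,d
def onz(p,rc,z):
    o,d=ray(p,rc);return o+d*(z-o[2])/d[2]
def proj(p,X):
    E=np.array(p["extrinsics"]);c=E[:3,:3]@np.array(X,float)+E[:3,3]
    return np.array([p["cy"]+p["fy"]*c[1]/c[2],p["cx"]+p["fx"]*c[0]/c[2]])
E
python3 - <<'E'
from h import *
print(env.state(), env.pinch_z)
ps={n:eyes.read_camera(n) for n in("top","side")}
for n,p in ps.items():
    print(n,p["fx"],p["cx"],p["cy"],np.round(ray(p,(p["cy"],p["cx"])),2))
    cv2.imwrite(f"pics/a_{n}.png",p["pixels"][:,:,::-1])
    for k,z in(("cast",6),("cast_heel",16),("blue_cast",6),("jig",0),("fence_face",30),("bur_stand",0),("palette",0),("jar",0),("brush",16),("pad",0)):
        for r in eyes.spot_point(k,p)[:2]: print(n,k,round(r["score"],2),np.round(r["centre"],1),np.round(onz(p,r["centre"],z),1))
E
```

```text
pics
{'t': 0.0, 'joints': array([ 1.20740560e+00,  4.91560651e-01,  1.55945795e+00,  3.89992880e-05,
        1.09168201e+00, -1.05609538e-01]), 'qvel': array([-0.00024196, -0.00150646, -0.00017687,  0.0008742 ,  0.00053882,
        0.00071258]), 'tau': array([ 7.89700025e-04, -6.12625337e+01, -2.58191603e+01,  6.92489860e-02,
        4.80671972e-02, -7.26210260e-05]), 'eef_pos': array([159.22280308, 604.12760607, 214.05813967]), 'tcp_rot': array([-3.14049452e+00, -1.51188906e-04,  2.88379339e+00]), 'ft_force': array([-0.55547181, -0.05581887,  0.3206741 ]), 'moment': array([ 0.03515733,  0.00082805, -0.01655764]), 'grip_force': 0.0, 'opening': 0.9971508404348104} -18.8
top 449.7563382934232 250.16890206238645 204.73249278865663 [[ 4.48070e+02 -1.31300e+01  1.38282e+03]
 [ 1.00000e-01  1.00000e-02 -1.00000e+00]]
top cast 0.75 [231.8 331.6] [ 495.7 -247.9    6. ]
top cast_heel 0.7 [220.2 335.8] [ 530.2 -260.2   16. ]
top blue_cast 0.71 [226.3 285.8] [ 515.3 -108.7    6. ]
top jig 0.69 [240.  187.6] [479.5 193.3   0. ]
top bur_stand 0.61 [214.1 403.7] [ 545.8 -472.     0. ]
top bur_stan
[... 427 characters left out ...]
0000e-01]]
side cast 0.81 [253.5 247.7] [ 503.7 -238.3    6. ]
side cast 0.59 [241.7 249. ] [ 518.9 -183.9    6. ]
side cast_heel 0.66 [253.4 259.1] [ 533.2 -257.8   16. ]
side cast_heel 0.63 [256.  245.8] [ 493.8 -260.3   16. ]
side blue_cast 0.65 [228.5 247.2] [ 527.4 -115.1    6. ]
side jig 0.6 [184.9 221. ] [489.3 197.8   0. ]
side fence_face 0.53 [177.7 225. ] [505.9 195.8  30. ]
side bur_stand 0.87 [314.3 278.1] [ 529.9 -477.2    0. ]
side palette 0.67 [315.6 279.9] [ 533.  -482.2    0. ]
side palette 0.64 [154.  224.8] [546.4 471.4   0. ]
side jar 0.72 [200.7 293.9] [724.4  21.3   0. ]
side jar 0.51 [316.5 277.3] [ 526.1 -483.5    0. ]
side brush 0.61 [156.3 209. ] [472.8 430.2  16. ]
```

View pics/a_top.png

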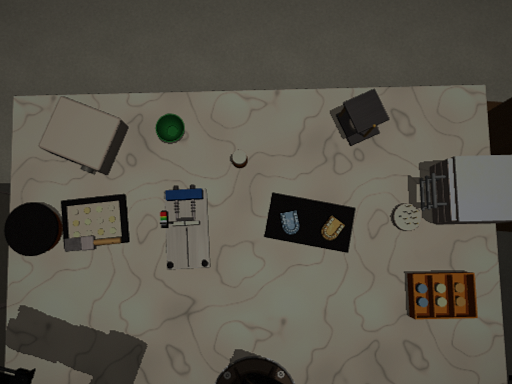

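View pics/a_side.png

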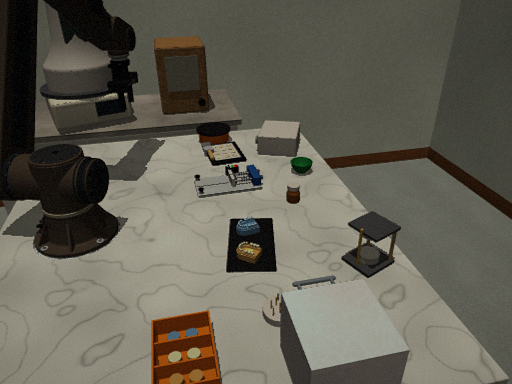

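```bash
cat >> h.py <<'E'
from scipy.optimize import differential_evolution
def box(x0,x1,y0,y1,z0,z1): return np.array([[x,y,z] for x in(x0,x1) for y in(y0,y1) for z in(z0,z1)],float)
t=np.linspace(np.pi/2,3*np.pi/2,15)
out=np.r_[[[31,-25],[31,25]],np.c_[-13+24*np.cos(t),25*np.sin(t)]]
CAST=[np.r_[np.c_[out,0*out[:,:1]],np.c_[out,0*out[:,:1]+20]],np.r_[np.c_[out*.9,0*out[:,:1]+20],np.c_[out*.8,0*out[:,:1]+31]]]
JIG=[box(-85,155,-65,65,0,12),box(123,153,-55,55,12,48),box(41,91,54,72,12,48)]
def place(parts,x,y,z,a):
    M=R.from_euler('z',a).as_matrix();return [q@M.T+[x,y,z] for q in parts]
def sil(p,parts,s=4):
    m=np.zeros((384*s,512*s),np.uint8)
    for q in parts:
        uv=np.array([proj(p,X)[::-1] for X in q]);cv2.fillConvexPoly(m,cv2.convexHull(((uv+.5)*s).astype(np.int32)),1)
    return m>0
def fit(ps,masks,parts,g,z,rng,arng):
    s=4
    up=[cv2.resize(m.astype(np.float32),None,fx=s,fy=s,interpolation=cv2.INTER_LINEAR)>.5 for m in masks]
    def c(v):
        r=0
        for p,m in zip(ps,up):
            k=sil(p,place(parts,v[0],v[1],z,v[2]),s);r-=(k&m).sum()/(k|m).sum()
        return r
    r=differential_evolution(c,[(g[0]-rng,g[0]+rng),(g[1]-rng,g[1]+rng),(g[2]-arng,g[2]+arng)],seed=1,popsize=8,maxiter=25,polish=False)
    return r.x,r.fun/len(ps)
E
cat > m.py <<'E'
from h import *
T=eyes.read_camera("top");S=eyes.read_camera("side")
M={}
for k in("cast","blue_cast","jig"):
    for n,p in(("t",T),("s",S)):
        r=eyes.cut_out(k,p); print(k,n,[(round(q["score"],2),np.round(q["centre"]),q["mask"].sum()) for q in r[:3]])
        M[k+n]=r[0]["mask"]
np.savez("m.npz",**M)
F={}
for k,parts,g,z,ar in(("cast",CAST,(500,-245,-.35),6,.9),("blue_cast",CAST,(515,-112,.1),6,.9),("jig",JIG,(485,195,0),0,.4)):
    for lab,ps,ms in(("top",[T],[M[k+"t"]]),("side",[S],[M[k+"s"]]),("both",[T,S],[M[k+"t"],M[k+"s"]])):
        x,f=fit(ps,ms,parts,g,z,30,ar);print(k,lab,np.round(x,3),round(f,3))
    F[k]=x
def pic(p,lo,f):
    (r0,r1,c0,c1)=lo;im=cv2.resize(p["pixels"][r0:r1,c0:c1,::-1],None,fx=f,fy=f,interpolation=cv2.INTER_CUBIC)
    im=cv2.convertScaleAbs(im,alpha=1.8)
    for k,parts,z in(("cast",CAST,6),("blue_cast",CAST,6),("jig",JIG,0)):
        x=F[k]
        for q in place(parts,x[0],x[1],z,x[2]):
            uv=np.array([proj(p,X)[::-1] for X in q]);h=cv2.convexHull((((uv+.5)-[c0,r0])*f).astype(np.int32));cv2.polylines(im,[h],True,(0,0,255),1)
    return im
cv2.imwrite("pics/b_top.png",pic(T,(175,275,155,355),4));cv2.imwrite("pics/b_side.png",pic(S,(155,275,185,285),5))
E
time python3 m.py
```

```text
cast t [(0.57, array([232., 333.]), np.int64(339))]
cast s [(0.97, array([253., 248.]), np.int64(367))]
blue_cast t [(0.81, array([225., 289.]), np.int64(339))]
blue_cast s [(0.6, array([226., 247.]), np.int64(316))]
jig t [(0.91, array([230., 184.]), np.int64(3500))]
jig s [(0.87, array([183., 234.]), np.int64(1443))]
cast top [ 505.636 -246.854   -0.71 ] -0.902
cast side [ 503.852 -245.408   -0.69 ] -0.862
cast both [ 504.891 -246.867   -0.702] -0.877
blue_cast top [ 5.30177e+02 -1.21416e+02  1.43000e-01] -0.916
blue_cast side [ 5.25542e+02 -1.23318e+02  1.72000e-01] -0.904
blue_cast both [ 5.27702e+02 -1.22243e+02  1.95000e-01] -0.886
jig top [4.80111e+02 1.92926e+02 3.10000e-02] -0.968
jig side [4.76498e+02 1.88848e+02 4.40000e-02] -0.927
jig both [4.78741e+02 1.92066e+02 4.40000e-02] -0.944
real	0m38.917s
user	0m32.949s
sys	0m0.439s
```

View pics/b_top.png

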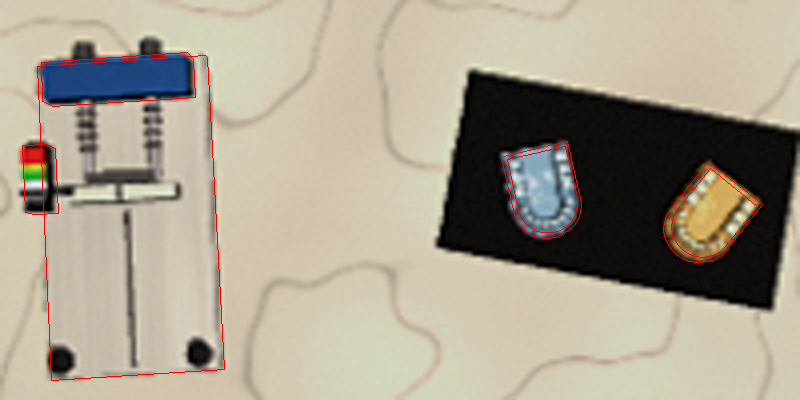

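View pics/b_side.png

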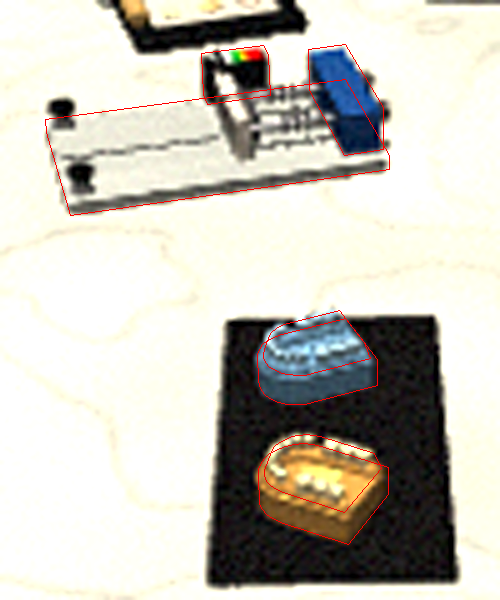

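The overlay fits: tan cast at about (505, -247) with yaw -0.70, lower right in the top view at crop pixel (710, 215). The jig is at (479, 192), yaw about 0.04, and the fence line is at crop (125, 192). Moving now.

```bash
cat > go.py <<'E'
import sys
from h import *
# usage: go.py x y z yaw : shift in tool units and turn units still to do
s=env.state();a=[float(v) for v in sys.argv[1:]]
M=R.from_euler('xyz',s["tcp_rot"]).as_matrix()
d=M.T@(np.array(a[:3])-s["eef_pos"])/60
dt=(s["tcp_rot"][2]-a[3]+np.pi)%(2*np.pi)-np.pi
print("t",round(s["t"],2),"pos",np.round(s["eef_pos"],1),"rot",np.round(s["tcp_rot"],3),"F",np.round(s["ft_force"],1),"op",round(s["opening"],3),"grip",round(s["grip_force"],1))
print("units",np.round(d,3),"turn",round(np.degrees(dt)/5,2),"j",np.round(s["joints"],2))
E
python3 -m inch '[[[-0.62,-0.45,0],0,-1],[[-0.62,-0.45,0],0,-1],[[-0.62,-0.45,0],0,-1],[[-0.62,-0.45,0],0,-1],[[-0.62,-0.45,0],0,-1],[[-0.62,-0.45,0],0,-1],[[-0.62,-0.45,0],0,-1],[[-0.62,-0.45,0],0,-1],[[-0.62,-0.45,0],0,-1],[[-0.62,-0.45,0],0,-1]]'
python3 -m inch '[[[-0.31,-0.78,0],0,-1],[[-0.31,-0.78,0],0,-1],[[-0.31,-0.78,0],0,-1],[[-0.31,-0.78,0],0,-1],[[-0.31,-0.78,0],0,-1],[[-0.31,-0.78,0],0,-1],[[-0.31,-0.78,0],0,-1],[[-0.31,-0.78,0],0,-1],[[-0.31,-0.78,0],0,-1],[[-0.31,-0.78,0],0,-1]]'
python3 -m inch '[[[0,0,0.25],1,-1],[[0,0,0.25],1,-1],[[0,0,0.25],1,-1],[[0,0,0.25],1,-1],[[0,0,0.25],1,-1],[[0,0,0.25],0.1,-1],[[0,0,0],0,-1],[[0,0,0],0,-1],[[0,0,0],0,-1],[[0,0,0],0,-1]]'
python3 go.py 508.7 -250 9.5 2.44
python3 - <<'E'
from h import *
T=eyes.read_camera("top");S=eyes.read_camera("side")
cv2.imwrite("pics/c.png",np.hstack([cv2.convertScaleAbs(cv2.resize(p["pixels"][r:r+100,c:c+100,::-1],None,fx=4,fy=4,interpolation=2),alpha=1.6) for p,r,c in((T,180,270),(S,190,200))]))
E
```

```text
t: 2.75
eef_pos: [451.1, 247.2, 214.8]
tcp_rot: [3.141, 0.0, 2.884]
ft_force: [0.0, 0.9, -0.2]
opening: 1.001
grip_force: 0.0
t: 4.0
eef_pos: [510.8, -253.3, 214.8]
tcp_rot: [3.142, 0.0, 2.884]
ft_force: [0.9, 0.8, 0.2]
opening: 0.999
grip_force: 0.0
t: 5.25
eef_pos: [510.9, -251.6, 125.0]
tcp_rot: [3.141, 0.001, 2.439]
ft_force: [-0.0, -0.1, -0.3]
opening: 0.999
grip_force: 0.0
t 5.25 pos [ 510.9 -251.6  125. ] rot [3.141e+00 1.000e-03 2.439e+00] F [-0.  -0.1 -0.3] op 0.999 grip 0.0
units [ 0.046 -0.004  1.925] turn -0.01 j [-0.57  0.52  1.79  0.    0.83 -1.44]
```

View pics/c.png

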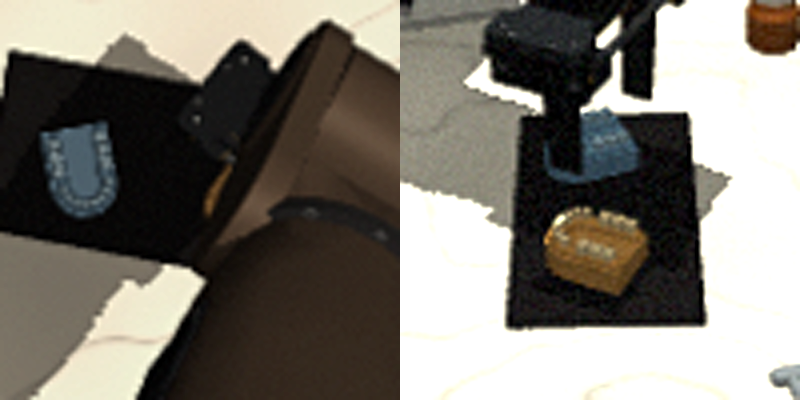

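The gripper stands open above the tan cast (side crop: cast at about (597, 250)) with its finger line along the cast's y. Descending.

```bash
python3 -m inch '[[[0.04,0,0.3],0,-1],[[0,0,0.3],0,-1],[[0,0,0.3],0,-1],[[0,0,0.3],0,-1],[[0,0,0.3],0,-1],[[0,0,0.2],0,-1],[[0,0,0.1],0,-1],[[0,0,0.1],0,-1],[[0,0,0],0,-1],[[0,0,0],0,-1]]'
python3 go.py 508.7 -250 9.5 2.44
python3 -m inch '[[[0,0,0],0,1],[[0,0,0],0,1],[[0,0,0],0,1],[[0,0,0],0,1],[[0,0,0],0,1],[[0,0,0],0,1],[[0,0,0],0,1],[[0,0,0],0,1],[[0,0,0],0,1],[[0,0,0],0,1]]'
```

```text
t: 6.6
eef_pos: [509.1, -250.0, 10.9]
tcp_rot: [3.141, 0.0, 2.439]
ft_force: [0.4, 0.1, 0.2]
opening: 1.0
grip_force: 0.0
t 6.6 pos [ 509.1 -250.    10.9] rot [3.141 0.    2.439] F [0.4 0.1 0.2] op 1.0 grip 0.0
units [ 0.005 -0.003  0.024] turn -0.01 j [-0.57  0.69  1.87  0.    0.58 -1.44]
t: 7.85
eef_pos: [508.9, -250.0, 10.6]
tcp_rot: [3.141, 0.0, 2.439]
ft_force: [0.8, 0.1, -0.2]
opening: 0.526
grip_force: 29.9
```

```bash
python3 -m inch '[[[0,0,-0.05],0,1],[[0,0,-0.1],0,1],[[0,0,-0.2],0,1],[[0,0,-0.3],0,1],[[0,0,-0.3],0,1],[[0,0,-0.3],0,1],[[0,0,-0.3],0,1],[[0,0,-0.3],0,1],[[0,0,-0.1],0,1],[[0,0,-0.05],0,1]]'
python3 -m inch '[[[0.2,0.2,0],0,1],[[0.4,0.4,0],0,1],[[0.6,0.6,0],0,1],[[0.6,0.6,0],0,1],[[0.7,0.7,0],0,1],[[0.7,0.7,0],0,1],[[0.6,0.6,0],0,1],[[0.6,0.6,0],0,1],[[0.5,0.5,0],0,1],[[0.3,0.3,0],0,1]]'
python3 -m inch '[[[0,0,0],-0.6,1],[[0,0,0],-1,1],[[0,0,0],-1,1],[[0,0,0],-1,1],[[0,0,0],-1,1],[[0,0,0],-1,1],[[0,0,0],-1,1],[[0,0,0],-1,1],[[0,0,0],-0.6,1],[[0,0,0],-0.3,1]]'
python3 go.py 473 191.8 80 3.182
python3 - <<'E'
from h import *
T=eyes.read_camera("top");S=eyes.read_camera("side")
cv2.imwrite("pics/d.png",np.hstack([cv2.convertScaleAbs(cv2.resize(p["pixels"][r:r+100,c:c+100,::-1],None,fx=4,fy=4,interpolation=2),alpha=1.6) for p,r,c in((T,180,150),(S,115,180))]))
# centre line and yaw of the jig from the first mask's straight edges
m=np.load("m.npz")["jigt"]
E
```

```text
t: 9.1
eef_pos: [508.8, -249.9, 130.9]
tcp_rot: [3.141, 0.0, 2.439]
ft_force: [0.2, -0.3, -1.7]
opening: 0.525
grip_force: 29.9
t: 10.35
eef_pos: [471.0, 192.2, 130.1]
tcp_rot: [-3.141, -0.001, 2.441]
ft_force: [0.1, -0.3, -1.7]
opening: 0.523
grip_force: 29.9
t: 11.6
eef_pos: [471.6, 190.2, 130.2]
tcp_rot: [-3.141, -0.001, -3.101]
ft_force: [-0.1, -0.0, -2.0]
opening: 0.521
grip_force: 29.9
t 11.6 pos [471.6 190.2 130.2] rot [-3.141e+00 -1.000e-03 -3.101e+00] F [-0.1 -0.  -2. ] op 0.521 grip 29.9
units [-0.025  0.026  0.836] turn -0.0 j [ 0.25  0.44  1.93  0.    0.77 -1.36]
```

View pics/d.png

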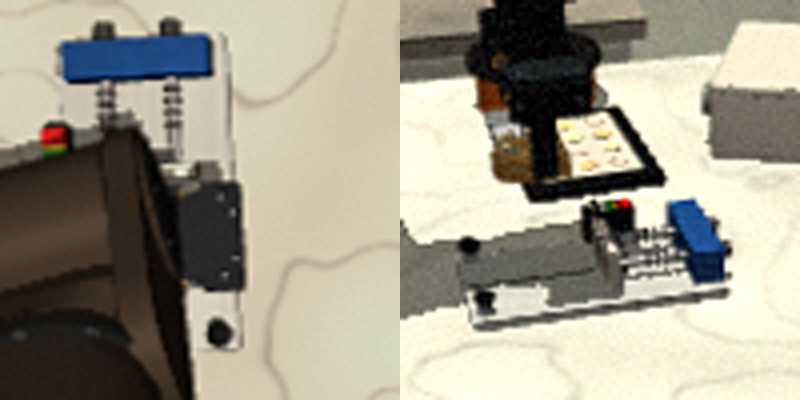

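The cast is held in the fingers above the bed (side crop (520, 155)). The fence at (605, 255) is untouched. Next I refine the jig axis from the first picture's centre line and screws.

```bash
python3 - <<'E'
from h import *
T=eyes.read_camera("top")
g=cv2.cvtColor(cv2.imread("pics/a_top.png"),cv2.COLOR_BGR2GRAY).astype(float)
P=[]
for r in range(230,264):
    w=g[r,181:195]; w=np.clip(np.median(w)-w-8,0,None)
    if w.sum()>0:P.append(onz(T,(r,(w*np.arange(181,195)).sum()/w.sum()),12)[:2])
P=np.array(P);vx,vy,x0,y0=cv2.fitLine(P.astype(np.float32),cv2.DIST_HUBER,0,.01,.01).ravel()
if vx<0:vx,vy=-vx,-vy
print("line yaw",vy/vx,"y at x=479",y0+(479-x0)*vy/vx, "at 506",y0+(506-x0)*vy/vx,len(P))
S=[]
for r0,r1,c0,c1 in((258,272,163,176),(256,270,198,212)):
    w=np.clip(70-g[r0:r1,c0:c1],0,None);yy,xx=np.mgrid[r0:r1,c0:c1];S.append(onz(T,((w*yy).sum()/w.sum(),(w*xx).sum()/w.sum()),26)[:2])
d=S[0]-S[1];print("screws",S,np.linalg.norm(d),"yaw",np.arctan2(-d[0],d[1]),"mid",(S[0]+S[1])/2)
E
python3 go.py 473 191.8 80 3.182
```

```text
line yaw 0.037987538 y at x=479 193.79169 at 506 194.81735 34
screws [array([405.89846386, 243.97438977]), array([409.54936346, 140.09858009])] 103.9399485534072 yaw 0.0351323124656822 mid [407.72391366 192.03648493]
t 11.75 pos [472.1 190.  130.4] rot [-3.142 -0.    -3.103] F [ 0.2  1.  -1.3] op 0.526 grip 29.9
units [-0.017  0.029  0.84 ] turn -0.02 j [ 0.25  0.44  1.93  0.    0.77 -1.36]
```

```bash
python3 -m inch '[[[0,0.06,0.2],0,1],[[0,0,0.3],0,1],[[0,0,0.3],0,1],[[0,0,0.3],0,1],[[0,0,0.3],0,1],[[0,0,0.2],0,1],[[0,0,0.12],0,1],[[0,0,0.08],0,1],[[0,0,0.04],0,1],[[0,0,0],0,1]]'
python3 go.py 474 193.4 17 3.18
python3 - <<'E'
from h import *
S=eyes.read_camera("side")
cv2.imwrite("pics/e.png",cv2.convertScaleAbs(cv2.resize(S["pixels"][150:210,185:275,::-1],None,fx=8,fy=8,interpolation=2),alpha=1.6))
E
```

```text
t: 13.0
eef_pos: [472.5, 193.4, 20.4]
tcp_rot: [3.141, 0.0, -3.103]
ft_force: [0.3, -0.0, -1.6]
opening: 0.525
grip_force: 29.9
t 13.0 pos [472.5 193.4  20.4] rot [ 3.141  0.    -3.103] F [ 0.3 -0.  -1.6] op 0.525 grip 29.9
units [-0.025 -0.001  0.056] turn 0.01 j [ 0.26  0.63  2.01  0.    0.51 -1.35]
```

View pics/e.png

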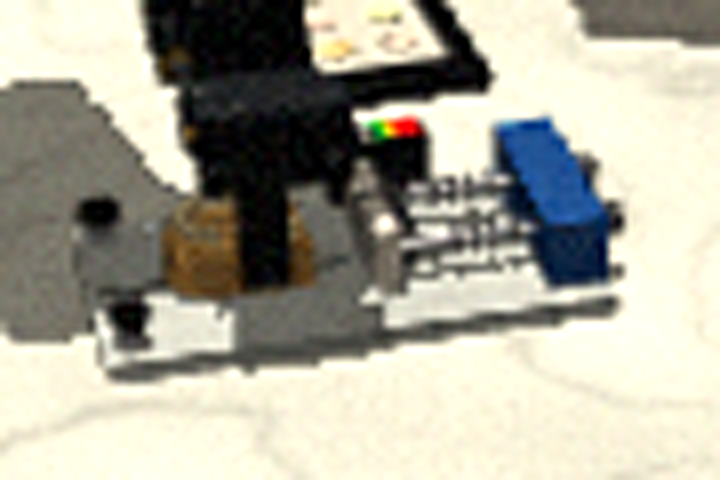

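The cast hangs upright just above the bed, heel toward the fence (crop: heel at about (310, 245), fence at (375, 235)). Lowering the last few millimetres.

```bash
python3 -m inch '[[[0,0,0.02],0,1],[[0,0,0],0,1],[[0,0,0.02],0,1],[[0,0,0],0,1],[[0,0,0.015],0,1],[[0,0,0],0,1],[[0,0,0],0,1],[[0,0,0],0,1],[[0,0,0],0,1],[[0,0,0],0,1]]'
python3 go.py 474 193.4 17 3.18
```

```text
t: 14.3
eef_pos: [472.4, 193.4, 17.0]
tcp_rot: [3.141, 0.0, -3.103]
ft_force: [-0.2, 0.5, -2.4]
opening: 0.521
grip_force: 29.9
t 14.3 pos [472.4 193.4  17. ] rot [ 3.141  0.    -3.103] F [-0.2  0.5 -2.4] op 0.521 grip 29.9
units [-0.027 -0.001 -0.001] turn 0.01 j [ 0.26  0.63  2.01  0.    0.5  -1.35]
```

```bash
python3 -m inch '[[[0,0,0.01],0,1],[[0,0,0],0,1],[[0,0,0.01],0,1],[[0,0,0],0,1],[[0,0,0],0,1],[[0,0,0],0,1],[[0,0,0],0,1],[[0,0,0],0,1],[[0,0,0],0,1],[[0,0,0],0,1]]'
python3 go.py 474 193.4 17 3.18
```

```text
t: 15.55
eef_pos: [472.5, 193.4, 16.5]
tcp_rot: [3.141, 0.001, -3.103]
ft_force: [-3.0, -0.6, 13.6]
opening: 0.523
grip_force: 29.9
t 15.55 pos [472.5 193.4  16.5] rot [ 3.141e+00  1.000e-03 -3.103e+00] F [-3.  -0.6 13.6] op 0.523 grip 29.9
units [-0.026 -0.001 -0.008] turn 0.01 j [ 0.26  0.63  2.01  0.    0.5  -1.35]
```

```bash
python3 -m inch '[[[0,0,-0.01],0,1],[[0,0,0],0,1],[[-0.05,0,0],0,1],[[-0.05,0,0],0,1],[[-0.05,0,0],0,1],[[-0.05,0,0],0,1],[[-0.05,0,0],0,1],[[-0.05,0,0],0,1],[[0,0,0],0,1],[[0,0,0],0,1]]'
python3 go.py 506 194.8 17 3.18
```

```text
t: 16.8
eef_pos: [490.1, 194.1, 16.5]
tcp_rot: [3.142, -0.0, -3.103]
ft_force: [-2.6, 0.1, 7.3]
opening: 0.526
grip_force: 29.9
t 16.8 pos [490.1 194.1  16.5] rot [ 3.142 -0.    -3.103] F [-2.6  0.1  7.3] op 0.526 grip 29.9
units [-0.265  0.002 -0.008] turn 0.01 j [ 0.25  0.65  1.97  0.    0.53 -1.36]
```

```bash
python3 -m inch '[[[0,0,-0.01],0,1],[[-0.05,0,0],0,1],[[-0.05,0,0],0,1],[[-0.05,0,0],0,1],[[0,0,0],0,1],[[0,0,0],0,1],[[0,0,0],0,1],[[0,0,0],0,1],[[0,0,0],0,1],[[0,0,0],0,1]]'
python3 go.py 506 194.8 17 3.18
python3 -m inch '[[[-0.04,0,0],0,1],[[-0.04,0,0],0,1],[[0,0,0],0,1],[[0,0,0],0,1],[[0,0,0],0,1],[[0,0,0],0,1],[[0,0,0],0,1],[[0,0,0],0,1],[[0,0,0],0,1],[[0,0,0],0,1]]'
python3 - <<'E'
from h import *
S=eyes.read_camera("side")
cv2.imwrite("pics/f.png",cv2.convertScaleAbs(cv2.resize(S["pixels"][150:210,185:275,::-1],None,fx=8,fy=8,interpolation=2),alpha=1.6))
E
```

```text
t: 18.05
eef_pos: [499.3, 194.4, 16.9]
tcp_rot: [3.142, -0.0, -3.103]
ft_force: [-1.1, 0.1, -2.5]
opening: 0.522
grip_force: 29.9
t 18.05 pos [499.3 194.4  16.9] rot [ 3.142 -0.    -3.103] F [-1.1  0.1 -2.5] op 0.522 grip 29.9
units [-0.112  0.002 -0.001] turn 0.01 j [ 0.25  0.65  1.95  0.    0.54 -1.36]
t: 19.3
eef_pos: [504.1, 194.6, 16.9]
tcp_rot: [3.142, -0.0, -3.103]
ft_force: [-4.3, -0.1, -2.1]
opening: 0.527
grip_force: 29.8
```

View pics/f.png

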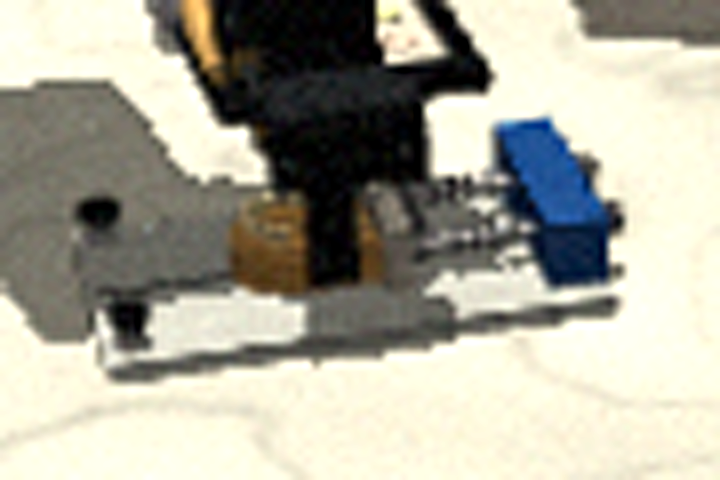

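The heel is against the fence (crop: heel at about (382, 240), meeting the white plate at (410, 235)). At 0.7 N/mm the fence is about 6 mm back. I'll add about 6.5 mm.

```bash
python3 -m inch '[[[-0.03,0,0],0,1],[[-0.03,0,0],0,1],[[-0.03,0,0],0,1],[[-0.02,0,0],0,1],[[0,0,0],0,1],[[0,0,0],0,1],[[0,0,0],0,1],[[0,0,0],0,1],[[0,0,0],0,1],[[0,0,0],0,1]]'
python3 - <<'E'
from h import *
S=eyes.read_camera("side");T=eyes.read_camera("top")
for p in(S,T):
  for k in("fence_face","cast_heel"):
    for r in eyes.spot_point(k,p)[:1]:print(k,r["score"],onz(p,r["centre"],30 if k[0]=="f" else 22))
s=env.state();print(s["t"],s["eef_pos"],s["tcp_rot"],s["ft_force"],s["moment"])
cv2.imwrite("pics/g.png",np.hstack([cv2.convertScaleAbs(cv2.resize(p["pixels"][r:r+60,c:c+50,::-1],None,fx=8,fy=8,interpolation=2),alpha=1.6) for p,r,c in((T,190,155),(S,150,210))]))
E
```

```text
t: 20.6
eef_pos: [509.9, 194.8, 16.8]
tcp_rot: [-3.141, -0.002, -3.103]
ft_force: [-7.9, 0.2, 0.1]
opening: 0.527
grip_force: 29.8
fence_face 0.66 [520.3698583  195.55962402  30.        ]
cast_heel 0.69 [530.02369242 200.2963873   22.        ]
fence_face 0.55 [ 543.6310719 -462.0133298   30.       ]
20.9 [509.95093651 194.81204354  16.82961438] [-3.14142555e+00 -1.87939460e-03 -3.10284554e+00] [-8.21289675  0.58889824  0.04381202] [-0.01319163  1.41370046 -0.21623514]
```

View pics/g.png

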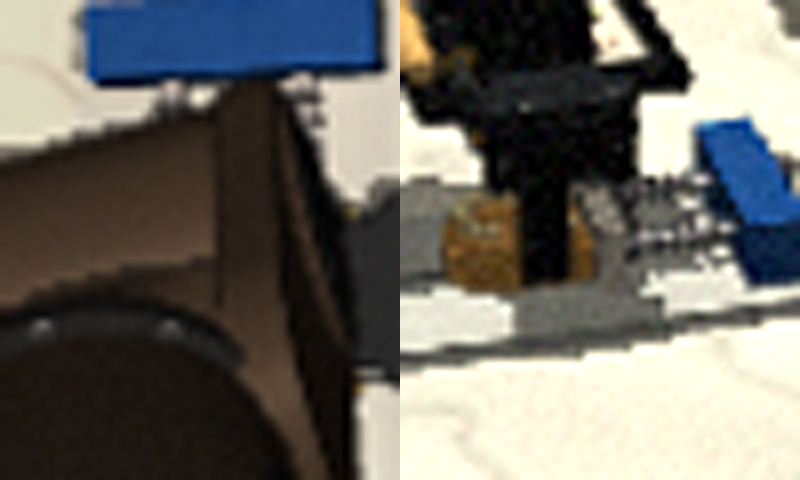

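The cast is flush with the fence (side crop: heel (590, 245), fence (610, 220)). Force and geometry both give about 11 mm. A small nudge takes it to mid-green, then I check and hand in.

```bash
python3 -m inch '[[[-0.025,0,0],0,1],[[0,0,0],0,1],[[0,0,0],0,1],[[0,0,0],0,1],[[0,0,0],0,1],[[0,0,0],0,1],[[0,0,0],0,1],[[0,0,0],0,1],[[0,0,0],0,1],[[0,0,0],0,1]]'
python3 - <<'E'
from h import *
s=env.state();print(s["t"],s["eef_pos"],s["ft_force"],s["qvel"].round(3),s["grip_force"])
if 5.5<-s["ft_force"][0]<12: print(env.job_done())
E
```

```text
t: 22.15
eef_pos: [511.3, 194.9, 16.8]
tcp_rot: [-3.141, -0.002, -3.103]
ft_force: [-8.9, -0.3, 0.7]
opening: 0.525
grip_force: 29.8
22.15 [511.25317407 194.87308497  16.83538777] [-8.8939674  -0.26588244  0.65439263] [ 0.    -0.001  0.     0.001 -0.003 -0.   ] 29.829922914505005
the job is handed in; nothing more can be done
None
```

I handed the job in at 22.2 s with the tan cast still gripped and pressed against the fence at about 8.9 N. That force and the geometry put the fence about 12–13 mm back, mid-green. The arm hid the pointer, so I couldn't read it, and the system gave no verdict.

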